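# Hold the offcut can open at the grinding bench

## Task

I have a handful of steel offcuts to throw away. Press the front lever of the yellow can right down and keep its lid wide open for about three seconds, then let go of the lever so that the lid shuts again. Leave the red can beside it closed.

Things in the scene. Friction and masses are not known exactly. Their poses are not given: they have to be found in the camera images.
- yellow_lever: Yellow ribbed paddle, 56 x 64 x 8 mm, on the lever in front of the yellow can. Origin: centre of its top, 117 mm above the bench. At rest x points level to the can's axis (165 mm away), z up; the paddle slopes 0.2 rad, outer edge higher. Pressed from above it goes 56 mm almost straight down to a stop, against a spring and damper (3 to 10 N); let go, it rises by itself in half a second or so.
- yellow_lid (a joint): Lid angle of the yellow can, rad: 0 shut, 0.88 with the lever fully down, nearly in proportion to the paddle's way down. The can is a round steel drum fixed to the bench, 150 mm across, 153 mm high with its shut lid; the lid hinges at the side away from the paddle, is lifted by the lever through push rods and falls shut when the lever is let go.
- red_lever: Red paddle of the red can's lever, not to be pressed. Can, lever and frame are like the yellow ones in all but colour. The two cans stand side by side, either one on the left, axes at least 280 mm apart, each turned by up to 0.25 rad.
- red_lid (a joint): Lid angle of the red can, rad: 0 shut. It is to stay shut.

How it is judged:
By the outcome, as a careful person would: the job done as asked, in the order asked, and still so for the second after the job is handed in, with the robot touching nothing.
It also fails if it takes over 32 s, if anything falls off the work surface, if the arm or the gripper's body presses on something with over 40 N, if the wrist force passes 120 N, or if a joint passes its speed limit or range.

## Robot

A 6-joint arm with a two-finger parallel gripper is mounted at the origin on the work surface. World frame = base frame: x ahead of the robot, y to its left, z up, the work surface at z = 0. Lengths are in m, angles in rad, forces in N, time in s.
With the tool pointing down it reaches from about 0.35 to 0.725 m from the base axis. Payload 6 kg.
Tool frame: the origin (TCP) lies midway between the tips of the shut fingers; the grasp point (between the pads) lies 19 mm behind it; y points along the fingers, x is the direction in which the jaws open and shut, and the axes are right-handed (so a half turn about y gives the same grasp; the last joint's range is limited). The gripper opens to 85 mm and grips with 20 to 120 N. Pads are 22 mm wide; open, the fingers measure 114 mm over their backs; the gripper's body (76 mm by 85 mm) begins 54 mm behind the grasp point. The pads swing forward as they close: fully open they stand 13 mm farther back than shut.
Start: joints at [1.455, 0.04, 0.085, 0, -1.615, -0.334], TCP at [0.261, 0.54, 0.231] pointing down, gripper open.
Joint ranges: [-2.56, 2.56], [-1.29, 2.01], [-1.08, 1.49], [-3.29, 1.98], [-2.81, -0.18], [-2.99, 2.99]. Speed limits (rad/s): [2.57, 2.57, 3.01, 3.14, 3.14, 3.14].

## Interface

Orientations are given as a unit quaternion [x, y, z, w].
In Python, from workcell import observe, optics, workorder gives the robot as it stands.
- The arm moves only by the tool jog_arm, never from a script. Its argument "series" is a list of rows, each an object with "dp": the shift along the tool's x, y, z in m, a list of three; "angular": the turn, a rotation vector about the tool's x, y, z in degrees, a list of three; "gripper": the finger opening in m, from 0 to 0.0854. A call has 1 to 5 rows; each row is the pose to reach, as a shift and turn from the pose measured when the call began, along the tool's axes at that moment; what a row does not reach only later rows make up. A row lasts 1/8 s, in which the tool goes at most 62.5 mm and 10.7 degrees, less where a joint would pass 70% of its speed; a pose out of reach is approached as far as the arm can. A call with a gripper value outside its range is refused whole. The fingers move at their own pace and stop on an object; "grip_force" is the grip in N (left out, the last holds). Time passes only in rows, so rows that repeat a pose let the fingers close. It gives the time, the measured TCP pose, the force and the opening at its end, in the units of the state.
- observe(): the state, without advancing time (a new reading comes with each control period).
- optics.capture(name): name is "scene" or "top" or "wrist"; returns the picture (480x640x3 uint8, red, green, blue); there is no depth.
- optics.get_calibration(name): a dict with "camera_matrix" (3x3 intrinsics, pixels), "T" (4x4, takes a point from camera to world coordinates); the wrist camera has in their place "hand_eye" (4x4, takes a point from camera to tool coordinates, whose origin is the TCP and whose axes are the tool frame's). Camera axes: x right, y up, looking along -z (the intrinsics and any distortion apply to the point x, -y, -z); pixel columns grow to the right and rows downward; lengths in m; the calibration is good to about 2 mm. A picture is of the moment at which its call begins: read the wrist's pose just before it. get_calibration takes no time and is no camera call.
- workorder.job_done(): hands the job in, once; it reports no verdict.
The state is a dict: "time_s": time; "joint_positions": joint angles; "joint_velocities": joint speeds; "effort": joint torques, N m; "eef_pos": TCP position; "tool_rot": TCP orientation; "wrist_force": force on the tool from outside, world axes, zero at the start; "ft_torque": the same for the moment, N m; "opening": finger opening in m.
Only numpy, scipy, OpenCV 4.12 (cv2) and the standard library are available. Lean on these libraries where they do the work, as an engineer would, in place of code of your own. Each camera call takes 0.05 s, during which the arm holds its last target. There are 200 camera calls.

## Working session

There is one attempt and no reset: what is moved stays moved. The work goes in short steps, Python scripts to look and compute and a tool call to move; the robot and the scene stay as the last step left them, time stands still between calls to the robot, and variables do not carry over. Pictures are saved under pics/ and viewed, about 8 in all and at most 12, crops included, and the job is handed in when it is done.

Besides the shell and the picture viewer there is one more tool, called after "Call:" as name(argument=value, ...), one argument or row to a line, values as JSON. jog_arm: Moves the arm, as the interface text tells. Its arguments: {"type":"object","properties":{"series":{"type":"array","items":{"type":"object","properties":{"dp":{"type":"array","items":{"type":"number"}},"angular":{"type":"array","items":{"type":"number"}},"gripper":{"type":"number"}}}},"grip_force":{"type":"number"}},"required":["series"]}

```bash
mkdir -p pics
python3 - <<'E'
from workcell import observe, optics
import cv2,numpy as np
s=observe();print({k:np.round(v,3).tolist() for k,v in s.items()})
for n in("scene","top"):
    cv2.imwrite(f"pics/{n}0.png",optics.capture(n)[:,:,::-1]);c=optics.get_calibration(n);print({k:(np.round(v,4).tolist() if not isinstance(v,str) else v) for k,v in c.items()})
E
```

```text
{'time_s': 0.0, 'joint_positions': [1.455, 0.041, 0.084, -0.0, -1.616, -0.334], 'joint_velocities': [-0.002, 0.001, -0.001, 0.001, 0.0, -0.001], 'effort': [0.0, -36.821, 34.74, 6.932, -0.006, 0.0], 'eef_pos': [0.261, 0.54, 0.23], 'tool_rot': [0.376, -0.599, 0.599, -0.375], 'wrist_force': [-0.219, 0.089, 0.201], 'ft_torque': [-0.001, 0.039, 0.068], 'opening': 0.085}
{'camera_matrix': [[599.6774, 0.0, 326.8119], [0.0, 599.6774, 231.2326], [0.0, 0.0, 1.0]], 'T': [[-0.441, -0.7235, 0.5311, 1.1336], [0.8974, -0.3442, 0.2762, 0.2592], [-0.0171, 0.5983, 0.8011, 0.9719], [0.0, 0.0, 0.0, 1.0]]}
{'camera_matrix': [[447.7142, 0.0, 325.1344], [0.0, 447.7142, 235.9805], [0.0, 0.0, 1.0]], 'T': [[0.0033, 0.9899, -0.1415, 0.4498], [-1.0, 0.0027, -0.0046, -0.0107], [-0.0041, 0.1415, 0.9899, 1.0956], [0.0, 0.0, 0.0, 1.0]]}
```

View pics/scene0.png

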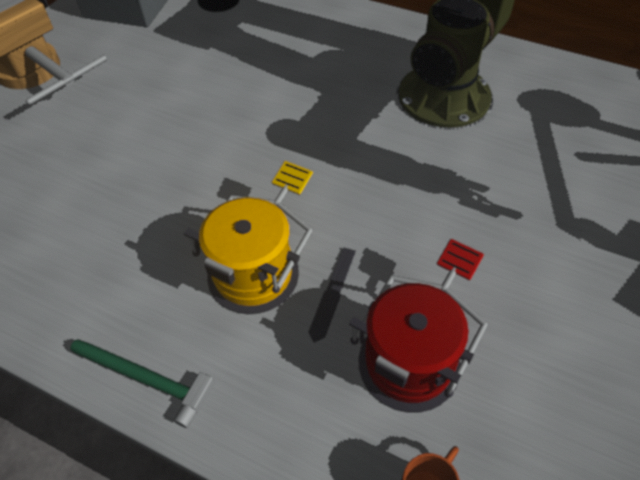

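View pics/top0.png

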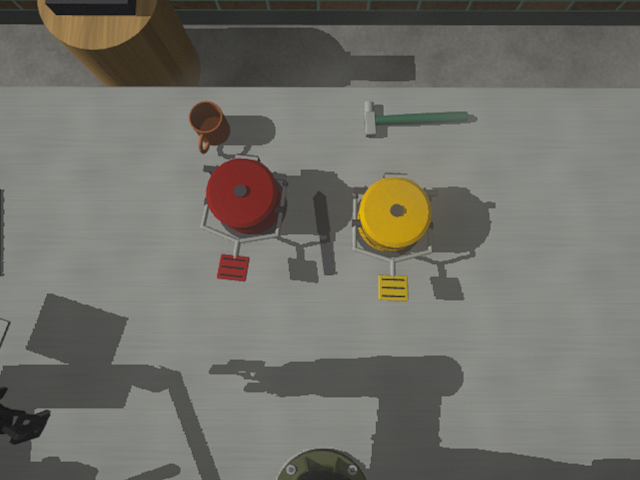

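The scene view shows the yellow paddle at about (293,178) and the red one at (460,258). The top view shows yellow at (393,288), can knob (398,211), and red at (233,267). I'll measure both.

```bash
cat > h.py <<'E'
import cv2,numpy as np
from workcell import observe, optics
from scipy.spatial.transform import Rotation as R
def ray(n,px):
    c=optics.get_calibration(n);K=np.array(c["camera_matrix"]);T=np.array(c["T"])
    dist=c.get("distortion")
    v=np.linalg.solve(K,[px[0],px[1],1]);return T[:3,3],T[:3,:3]@[v[0],-v[1],-v[2]]
def onz(n,px,z):
    o,d=ray(n,px);return o+d*(z-o[2])/d[2]
def mask(im,col):
    h=cv2.cvtColor(im,cv2.COLOR_RGB2HSV)
    return cv2.inRange(h,(20,120,70),(33,255,255)) if col=="y" else cv2.inRange(h,(0,170,70),(5,255,255))|cv2.inRange(h,(174,170,70),(180,255,255))
E
python3 - <<'E'
from h import *
print(optics.get_calibration("top").keys())
for n in("scene","top"):
    im=cv2.imread(f"pics/{n}0.png")[:,:,::-1].copy()
    for col in "yr":
        m=cv2.morphologyEx(mask(im,col),cv2.MORPH_CLOSE,np.ones((5,5)))
        cs=[c for c in cv2.findContours(m,0,2)[0] if 300<cv2.contourArea(c)]
        for c in cs:
            r=cv2.minAreaRect(c);P=onz(n,r[0],.117 if cv2.contourArea(c)<1500 else .153)
            print(n,col,cv2.contourArea(c),np.round(r[0],1),np.round(r[1],1),P.round(4), [onz(n,q,.117)[:2].round(3).tolist() for q in cv2.boxPoints(r)] if cv2.contourArea(c)<1500 else '')
for nm,px in(("scene",(242,227)),("top",(398,211)),("scene",(417,321)),("top",(241,191))): print(nm,onz(nm,px,.16).round(3))
s=observe();print(R.from_quat(s["tool_rot"]).as_matrix().round(3))
E
```

```text
dict_keys(['camera_matrix', 'T'])
scene y 7134.0 [244.8 251.3] [108.5  90.6] [ 0.687  -0.1283  0.153 ] 
scene y 778.0 [292.2 177. ] [34.5 26.6] [ 0.4792 -0.1524  0.117 ] [[0.509, -0.181], [0.445, -0.195], [0.448, -0.123], [0.512, -0.112]]
scene r 7143.5 [422.8 338.1] [113.6  93.5] [0.7085 0.1952 0.153 ] 
scene r 932.5 [460.1 258.8] [36.7 28.2] [0.5217 0.1966 0.117 ] [[0.547, 0.165], [0.487, 0.167], [0.496, 0.229], [0.554, 0.225]]
top y 673.0 [392.5 287.5] [25. 29.] [ 0.4771 -0.1528  0.117 ] [[0.504, -0.122], [0.504, -0.185], [0.45, -0.184], [0.45, -0.121]]
top y 4227.0 [394. 214.] [74. 74.] [ 0.6325 -0.1536  0.153 ] 
top r 567.0 [232.5 267.3] [28.8 23.2] [0.52   0.1963 0.117 ] [[0.498, 0.23], [0.549, 0.226], [0.542, 0.163], [0.491, 0.167]]
top r 3268.5 [238.5 191.5] [63.1 66.6] [0.6811 0.181  0.153 ] 
scene [ 0.649 -0.155  0.16 ]
top [ 0.638 -0.161  0.16 ]
scene [0.689 0.178 0.16 ]
top [0.68  0.174 0.16 ]
[[-0.435 -0.001  0.901]
 [-0.901 -0.001 -0.435]
 [ 0.002 -1.     0.   ]]
```

Call:
jog_arm(
  series=[
    {"dp":[0.02,0,0.02],"gripper":0},
    {"dp":[0.06,0,0.057],"gripper":0},
    {"dp":[0.1,0,0.095],"gripper":0},
    {"dp":[0.14,0,0.133],"gripper":0},
    {"dp":[0.18,0,0.17],"gripper":0},
  ],
  grip_force=40,
)

```text
invalid input at $.series[0]: expected keys dp, angular, gripper
```

Run:
```python
from h import *
s=observe();M=R.from_quat(s["tool_rot"]).as_matrix();print(s["time_s"],s["joint_positions"],s["eef_pos"],s["opening"])
print("to go",(M.T@(np.array([.476,-.1526,.17])-s["eef_pos"])).round(3))
print(np.round(optics.get_calibration("wrist")["hand_eye"],3))
```

```text
0.1 [ 1.45470392e+00  4.07693134e-02  8.39204246e-02 -4.05909171e-04
 -1.61548019e+00 -3.33706396e-01] [0.26067462 0.54009881 0.23037459] 0.08551198775747293
to go [0.53  0.061 0.495]
[[ 1.    -0.001 -0.001  0.   ]
 [-0.001  0.295 -0.955 -0.143]
 [ 0.001  0.955  0.295  0.076]
 [ 0.     0.     0.     1.   ]]
```

Call:
jog_arm(
  series=[
    {"dp":[0.02,0,0.02],"angular":[0,4,0],"gripper":0},
    {"dp":[0.06,0,0.057],"angular":[0,10,0],"gripper":0},
    {"dp":[0.1,0,0.095],"angular":[0,16,0],"gripper":0},
    {"dp":[0.14,0,0.133],"angular":[0,22,0],"gripper":0},
    {"dp":[0.18,0,0.17],"angular":[0,28,0],"gripper":0},
  ],
  grip_force=40,
)

```text
time_s: 0.72
eef_pos: [0.3356, 0.3023, 0.2304]
tool_rot: [0.219, -0.672, 0.673, -0.218]
wrist_force: [0.8, 0.3, 0.1]
opening: -0.0
```

```bash
cat > go.py <<'E'
from h import *
import sys
t=[float(a) for a in sys.argv[1:4]]
s=observe();M=R.from_quat(s["tool_rot"]).as_matrix();print(s["time_s"],np.round(s["joint_positions"],3),np.round(s["eef_pos"],4),s["opening"],np.round(s["wrist_force"],1))
print("to go",(M.T@(np.array(t)-s["eef_pos"])).round(4),"y down",M[:,1].round(3),"z az",np.degrees(np.arctan2(M[1,2],M[0,2])))
E
python3 go.py .476 -.1526 .17
```

```text
0.725 [ 1.183 -0.363 -0.273 -0.    -1.662 -0.554] [0.3356 0.3023 0.2304] -4.579875747547957e-06 [0.8 0.3 0.1]
to go [0.1541 0.061  0.4503] y down [-0.001 -0.002 -1.   ] z az -53.94365549555205
```

Call:
jog_arm(
  series=[
    {"dp":[0.019,0,0.055],"angular":[0,5,0],"gripper":0},
    {"dp":[0.037,0,0.108],"angular":[0,10,0],"gripper":0},
    {"dp":[0.056,0,0.163],"angular":[0,15,0],"gripper":0},
    {"dp":[0.074,0,0.217],"angular":[0,20,0],"gripper":0},
    {"dp":[0.092,0,0.27],"angular":[0,25,0],"gripper":0},
  ],
)

```text
time_s: 1.35
eef_pos: [0.4202, 0.0281, 0.2307]
tool_rot: [0.067, -0.704, 0.704, -0.067]
wrist_force: [1.3, 0.0, 0.5]
opening: 0.0001
```

```bash
python3 go.py .476 -.1526 .17
```

```text
1.35 [ 5.530e-01 -4.530e-01 -3.370e-01  1.000e-03 -1.688e+00 -3.620e-01] [0.4202 0.0281 0.2307] 9.469113498631773e-05 [1.3 0.  0.5]
to go [-0.0206  0.0609  0.1879] y down [-0.    -0.001 -1.   ] z az -79.08525875107928
```

Call:
jog_arm(
  series=[
    {"dp":[-0.006,0,0.055],"angular":[0,3,0],"gripper":0},
    {"dp":[-0.012,0,0.108],"angular":[0,6,0],"gripper":0},
    {"dp":[-0.018,0,0.16],"angular":[0,9,0],"gripper":0},
    {"dp":[-0.0205,0.02,0.188],"angular":[0,11,0],"gripper":0},
    {"dp":[-0.0205,0.06,0.188],"angular":[0,11,0],"gripper":0},
  ],
)

```text
time_s: 1.98
eef_pos: [0.4765, -0.1547, 0.1708]
tool_rot: [-0.002, -0.707, 0.708, 0.001]
wrist_force: [0.5, 0.0, -0.4]
opening: -0.0001
```

```bash
python3 go.py .476 -.1526 .13
python3 - <<'E'
from h import *
a=optics.capture("scene")[100:330,150:520];b=optics.capture("wrist")[::2,::2]
b=cv2.copyMakeBorder(b,0,0,0,370-320,0) 
cv2.imwrite("pics/c1.png",np.vstack([a,b])[:,:,::-1])
E
```

```text
1.975 [ 0.09  -0.228 -0.276  0.002 -1.522 -0.096] [ 0.4765 -0.1547  0.1708] -0.00010403474795936082 [ 0.5  0.  -0.4]
to go [ 0.0006  0.0408 -0.0021] y down [ 0.001 -0.002 -1.   ] z az -90.2948553265307
```

View pics/c1.png

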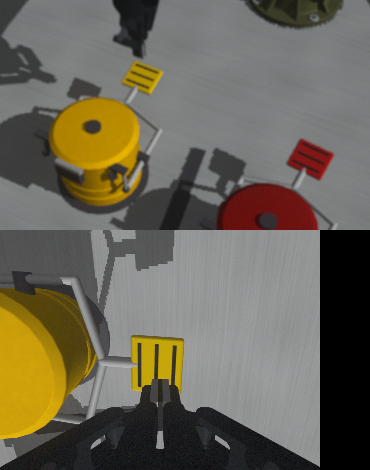

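The crop shows the finger tips just above the yellow paddle; in the wrist view the paddle is centred at (157,363) and the fingers at x=160. I'll press now.

Call:
jog_arm(
  series=[
    {"dp":[0,0.03,-0.002],"angular":[0,0,0],"gripper":0},
    {"dp":[0,0.046,-0.002],"angular":[0,0,0],"gripper":0},
    {"dp":[0,0.06,-0.002],"angular":[0,0,0],"gripper":0},
    {"dp":[0,0.074,-0.002],"angular":[0,0,0],"gripper":0},
    {"dp":[0,0.088,-0.002],"angular":[0,0,0],"gripper":0},
  ],
)

```text
time_s: 2.7
eef_pos: [0.4734, -0.151, 0.0799]
tool_rot: [0.002, -0.707, 0.707, 0.003]
wrist_force: [-3.1, -0.3, 7.3]
opening: -0.0001
```

```bash
python3 go.py .476 -.1526 .06
```

```text
2.7 [ 0.098 -0.2   -0.418  0.    -1.36  -0.1  ] [ 0.4734 -0.151   0.0799] -9.084082126316699e-05 [-3.1 -0.3  7.3]
to go [-0.0028  0.0199  0.0016] y down [-0.007 -0.001 -1.   ] z az -90.11774017469119
```

Call:
jog_arm(
  series=[
    {"dp":[-0.001,0.01,0],"angular":[0,0,0],"gripper":0},
    {"dp":[-0.001,0.017,0],"angular":[0,0,0],"gripper":0},
    {"dp":[-0.001,0.02,0],"angular":[0,0,0],"gripper":0},
    {"dp":[-0.001,0.021,0],"angular":[0,0,0],"gripper":0},
  ],
)

```text
time_s: 3.2
eef_pos: [0.4755, -0.1512, 0.0612]
tool_rot: [0.001, -0.706, 0.708, 0.002]
wrist_force: [-1.2, 1.0, 5.1]
opening: 0.0003
```

```bash
python3 go.py .476 -.1526 .06
```

```text
3.2 [ 0.098 -0.186 -0.441  0.002 -1.32  -0.1  ] [ 0.4755 -0.1512  0.0612] 0.0002836439051606297 [-1.2  1.   5.1]
to go [-0.0005  0.0012  0.0014] y down [-0.004 -0.002 -1.   ] z az -90.06183284429291
```

Call:
jog_arm(
  series=[
    {"dp":[0,0.002,0],"angular":[0,0,0],"gripper":0},
    {"dp":[0,0.004,0],"angular":[0,0,0],"gripper":0},
  ],
)

```text
time_s: 3.45
eef_pos: [0.476, -0.1512, 0.0593]
tool_rot: [0.001, -0.706, 0.708, 0.001]
wrist_force: [-4.0, 0.8, 6.0]
opening: 0.0002
```

```bash
python3 go.py .476 -.1526 .06
```

```text
3.45 [ 0.099 -0.184 -0.444  0.003 -1.314 -0.1  ] [ 0.476  -0.1512  0.0593] 0.0002485694425462651 [-4.   0.8  6. ]
to go [ 0.     -0.0007  0.0014] y down [-0.003 -0.003 -1.   ] z az -90.01799153117689
```

Call:
jog_arm(
  series=[
    {"dp":[0,0.003,0],"angular":[0,0,0],"gripper":0},
    {"dp":[0,0.005,0],"angular":[0,0,0],"gripper":0},
  ],
)

```text
time_s: 3.7
eef_pos: [0.4765, -0.1514, 0.0577]
tool_rot: [0.001, -0.706, 0.709, 0.0]
wrist_force: [-11.3, 5.4, 17.2]
opening: -0.0002
```

```bash
python3 go.py .476 -.1526 .06
python3 - <<'E'
from h import *
a=optics.capture("scene")[100:330,150:520];b=optics.capture("wrist")[::2,::2]
b=cv2.copyMakeBorder(b,0,0,0,370-320,0) 
cv2.imwrite("pics/c2.png",np.vstack([a,b])[:,:,::-1])
E
```

```text
3.7 [ 0.099 -0.183 -0.447  0.004 -1.309 -0.1  ] [ 0.4765 -0.1514  0.0577] -0.00022194160451078263 [-11.3   5.4  17.2]
to go [ 0.0005 -0.0023  0.0012] y down [-0.001 -0.004 -1.   ] z az -89.95237288773605
```

View pics/c2.png

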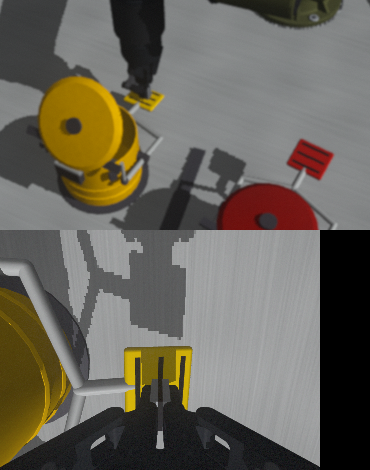

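The lid is wide open (knob at (73,126) in the crop) and the force has jumped to 17 N, so the paddle is on its stop. The red can is closed. I'll hold here.

Call:
jog_arm(
  series=[
    {"dp":[0,0.001,0],"angular":[0,0,0],"gripper":0},
    {"dp":[0,0.001,0],"angular":[0,0,0],"gripper":0},
    {"dp":[0,0.001,0],"angular":[0,0,0],"gripper":0},
    {"dp":[0,0.001,0],"angular":[0,0,0],"gripper":0},
    {"dp":[0,0.001,0],"angular":[0,0,0],"gripper":0},
  ],
)

```text
time_s: 4.42
eef_pos: [0.4767, -0.1515, 0.059]
tool_rot: [0.001, -0.705, 0.709, -0.0]
wrist_force: [-5.6, 1.6, 7.3]
opening: -0.0002
```

Call:
jog_arm(
  series=[
    {"dp":[0,0.003,0],"angular":[0,0,0],"gripper":0},
    {"dp":[0,0.003,0],"angular":[0,0,0],"gripper":0},
    {"dp":[0,0.003,0],"angular":[0,0,0],"gripper":0},
    {"dp":[0,0.003,0],"angular":[0,0,0],"gripper":0},
    {"dp":[0,0.003,0],"angular":[0,0,0],"gripper":0},
  ],
)

```text
time_s: 5.05
eef_pos: [0.4768, -0.1516, 0.0586]
tool_rot: [0.001, -0.705, 0.709, -0.001]
wrist_force: [-8.2, 3.0, 10.2]
opening: 0.0002
```

Call:
jog_arm(
  series=[
    {"dp":[0,0.003,0],"angular":[0,0,0],"gripper":0},
    {"dp":[0,0.003,0],"angular":[0,0,0],"gripper":0},
    {"dp":[0,0.003,0],"angular":[0,0,0],"gripper":0},
    {"dp":[0,0.003,0],"angular":[0,0,0],"gripper":0},
    {"dp":[0,0.003,0],"angular":[0,0,0],"gripper":0},
  ],
)

```text
time_s: 5.68
eef_pos: [0.4769, -0.1516, 0.0584]
tool_rot: [0.001, -0.705, 0.71, -0.001]
wrist_force: [-8.7, 3.0, 11.4]
opening: -0.0001
```

Call:
jog_arm(
  series=[
    {"dp":[0,0.003,0],"angular":[0,0,0],"gripper":0},
    {"dp":[0,0.003,0],"angular":[0,0,0],"gripper":0},
    {"dp":[0,0.003,0],"angular":[0,0,0],"gripper":0},
    {"dp":[0,0.003,0],"angular":[0,0,0],"gripper":0},
    {"dp":[0,0.003,0],"angular":[0,0,0],"gripper":0},
  ],
)

```text
time_s: 6.3
eef_pos: [0.477, -0.1516, 0.0583]
tool_rot: [0.001, -0.704, 0.71, -0.002]
wrist_force: [-9.5, 3.9, 11.4]
opening: -0.0002
```

Call:
jog_arm(
  series=[
    {"dp":[0,0.003,0],"angular":[0,0,0],"gripper":0},
    {"dp":[0,0.003,0],"angular":[0,0,0],"gripper":0},
    {"dp":[0,-0.04,0],"angular":[0,0,0],"gripper":0},
    {"dp":[0,-0.095,0],"angular":[0,0,0],"gripper":0},
    {"dp":[0,-0.15,0],"angular":[0,0,0],"gripper":0},
  ],
)

```text
time_s: 6.92
eef_pos: [0.4771, -0.1503, 0.2113]
tool_rot: [0.001, -0.704, 0.71, -0.003]
wrist_force: [1.6, -0.2, -0.1]
opening: -0.0003
```

Call:
jog_arm(
  series=[
    {"dp":[0,-0.04,0],"angular":[0,0,0],"gripper":0},
    {"dp":[0,-0.06,0],"angular":[0,0,0],"gripper":0},
    {"dp":[0,-0.06,0],"angular":[0,0,0],"gripper":0},
    {"dp":[0,-0.06,0],"angular":[0,0,0],"gripper":0},
    {"dp":[0,-0.06,0],"angular":[0,0,0],"gripper":0},
  ],
)

```text
time_s: 7.55
eef_pos: [0.4766, -0.1498, 0.2701]
tool_rot: [0.002, -0.704, 0.71, -0.002]
wrist_force: [-0.1, -0.3, 0.5]
opening: 0.0002
```

Call:
jog_arm(
  series=[
    {"dp":[0,0,0],"angular":[0,0,0],"gripper":0},
    {"dp":[0,0,0],"angular":[0,0,0],"gripper":0},
    {"dp":[0,0,0],"angular":[0,0,0],"gripper":0},
    {"dp":[0,0,0],"angular":[0,0,0],"gripper":0},
  ],
)

```text
time_s: 8.05
eef_pos: [0.4766, -0.1498, 0.2701]
tool_rot: [0.002, -0.704, 0.71, -0.002]
wrist_force: [-0.1, 0.6, 0.5]
opening: 0.0001
```

```bash
python3 go.py .476 -.1526 .17
python3 - <<'E'
from h import *
a=optics.capture("scene")[100:430,150:520]
cv2.imwrite("pics/c3.png",a[:,:,::-1])
E
```

```text
8.05 [ 0.106 -0.222 -0.093  0.009 -1.701 -0.1  ] [ 0.4766 -0.1498  0.2701] 0.00013645010778790624 [-0.1  0.6  0.5]
to go [0.0007 0.1001 0.002 ] y down [ 0.    -0.008 -1.   ] z az -89.70175152967325
```

View pics/c3.png

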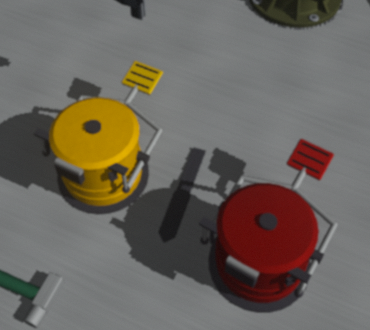

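The yellow lid is shut again (knob at (93,127), as at the start) and its paddle is back up at (143,77). The red can is closed and untouched.

```bash
python3 -c "
from workcell import workorder
print(workorder.job_done())"
```

```text
the job is handed in; nothing more can be done
None
```

I pressed the yellow lever to its stop with the closed fingers, held the lid wide open for about 3 s (roughly t = 3.5 to 6.6 s), then lifted off. I handed the job in at about 8.1 s.

- **On the stop:** the vertical force rose from about 6 N to 17 N at a tip height of 58 mm, and the picture showed the lid wide open. During the hold the tip sat at 58 to 59 mm with about 7 to 11 N on it. At the lowest reading (7 N) I can't be sure the paddle was still hard against the stop; it was within about 1 mm.
- **After release:** the last picture shows the yellow lid shut and its paddle back up. The red can is closed and was not touched. The arm stands clear, 27 cm above the bench, with no load on the wrist.

The stop came about 3 mm lower than your figures put it (58 mm rather than 61 mm). No check failed.

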